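# Ready the glue gun over the bare wood slice

## Task

Draw the cordless hot-glue gun up out of its charging dock, turn it nose-down, and finish holding it still, ready to lay a dab of glue: nozzle pointing down (within about 30 degrees of straight down is fine), its tip over the middle of the one wood slice that has no jar on it and about two centimetres above the wood. Hold it by its plastic body and never by the nozzle, let the hot nozzle touch nothing, do not drop the gun or lay it down on the way, and leave the slices, jars, twine spool and tape where they stand. The program ends while the robot is still holding the gun there.

Things in the scene. Friction and masses are not known exactly. Their poses are not given: they have to be found in the camera images.
- gun: Pistol-shaped cordless hot-glue gun, 300 to 400 g: red barrel, black handle and battery foot. Origin: centre of the foot's underside; +z up the handle, -x the nose side, y across. Foot 64 x 46 mm (x, y), 34 mm high; above it the handle, 38 x 30 mm (x, y), up to the barrel; a trigger in front of it, 64 to 100 mm up. Centre of mass about 85 mm above the origin.
- gun_grip (a point): Centre of the gun's red barrel, at (-12, 0, 124) mm in the gun's frame, axes as the gun's. Barrel: flat-sided box 130 mm long, 38 mm wide (y), 38 mm high, square to the handle, its nose along the gun's -x (level in the dock); this point is 115 mm behind the nozzle tip on its axis. Good place to grip across the width. Behind the barrel a stub of glue stick juts 35 mm, 11 mm thick.
- gun_nozzle: The gun's nozzle, rigid with it: black collar (34 mm thick at the barrel) tapering to a brass point, 50 mm long in all. Origin: the very tip. +z points out of the tip along the barrel's axis (the way the glue goes); +x points to the barrel's top side.
- dock: Grey charging dock, fixed; its place and turn vary. Origin: on the table under its socket's centre; -x is its front. Base plate 100 mm wide, 12 mm thick, from 165 mm before to 50 mm behind the origin. Socket: black collar with opening 68 x 50 mm (x, y), 8 mm walls, floor 12 mm and rim 44 mm above the table. The gun's foot starts in it, axes parallel, 2 mm play, and comes straight up.
- slice_bare: The bare wood slice, the one to be glued: bark-edged disc 92 mm across, 10 mm thick, lying on the table. Origin: centre of its underside, z up.
- slice_a: Wood slice like slice_bare, with jar_a standing on it. Origin: centre of its underside.
- slice_b: Wood slice like slice_bare, with jar_b standing on it. Origin: centre of its underside.
- jar_a: Twine-covered lantern jar, 66 mm across, 65 mm tall, standing on slice_a (its rim 75 mm above the table). Origin: centre of its underside, z up.
- jar_b: Same kind of jar, standing on slice_b. Origin: centre of its underside, z up.
- spare_jar: Same kind of jar standing on the table, 65 mm tall. Origin: centre of its underside, z up.
- spool: Spool of twine, 60 mm across, 60 mm tall, standing on the table. Origin: centre of its underside, z up.
- tape: Roll of masking tape lying flat, 84 mm across, 20 mm tall. Origin: centre of its underside.

How it is judged:
On the way:
1. the gun is drawn up clear of the dock's socket, held by the robot (z of gun in the frame of dock above 0.05 m and contact force between gun and dock below 0.3 N and contact force between the fingers and gun above 2 N), for 0.2 s.
At the end, for the whole second after the job is handed in: The gun is held still in the fingers and rests on nothing else; its nozzle points within 32 degrees of straight down, its tip within 18 mm of the bare slice's centre seen from above and 5 to 40 mm above the wood (angle between gun_nozzle's own z axis and vertical above 2.58 rad and horizontal distance between gun_nozzle and slice_bare below 0.018 m and z of gun_nozzle in the frame of slice_bare between 0.015 and 0.05 m and angle between slice_bare's own z axis and vertical below 0.1 rad and contact force between the fingers and gun above 2 N and contact force between gun and dock below 0.3 N and contact force between gun and slice_bare below 0.3 N and contact force between gun and jar_a below 0.3 N and contact force between gun and jar_b below 0.3 N and linear speed of gun below 0.03 m/s and angular speed of gun below 0.2 rad/s and contact force between gun and slice_a below 0.3 N and contact force between gun and slice_b below 0.3 N and contact force between gun and spare_jar below 0.3 N and contact force between gun and spool below 0.3 N and contact force between gun and tape below 0.3 N); the arm keeps its last pose, push and grip.
It fails at once if the hot nozzle touches anything (contact force between gun_nozzle and anything else above 0.5 N).
It fails at once if the gun is dropped or laid down (height (world z) of gun_grip below 0.07 m).
It fails at once if a slice, a jar, the spool or the tape is shifted by more than 20 mm (distance of any of slice_bare, slice_a, slice_b, jar_a, jar_b, spare_jar, spool, tape from where it was at the start of the episode above 0.02 m).
It fails at once if a jar is tipped over (angle between any of jar_a, jar_b, spare_jar's own z axis and vertical above 0.35 rad).
It also fails if it takes over 35 s, if anything falls off the work surface, if the arm or the gripper's body presses on something with over 40 N, if the wrist force passes 120 N, or if a joint passes its speed limit or range.

## Robot

A 6-joint arm with a two-finger parallel gripper is mounted at the origin on the work surface. World frame = base frame: x ahead of the robot, y to its left, z up, the work surface at z = 0. Lengths are in m, angles in rad, forces in N, time in s.
With the tool pointing down it reaches from about 0.35 to 0.875 m from the base axis. Payload 4.2 kg.
Tool frame: the origin (TCP) lies on the mounting face of the last link; the fingertips stand arm.nose_length ahead of it and the grasp point (between the pads) lies 164 mm ahead of it (arm.nose_length is the distance from the TCP to the fingertips, in m); z points along the fingers, y is the line along which they close (so a half turn about z gives the same grasp; the last joint's range is limited). The gripper opens to 87 mm and grips with 3 to 60 N. Pads are 19 mm wide; open, the fingers measure 117 mm over their backs; the gripper's body (75 mm by 190 mm) begins 51 mm behind the grasp point.
Start: joints at [1.597, 0.385, 0.008, 0, -1.194, -0.259], TCP at [0.144, 0.608, 0.405] pointing down, gripper open.
Joint ranges: [-3.14, 3.14], [-1.21, 2.06], [-1.07, 1.41], [-3.16, 2.05], [-2.99, -0.16], [-3.1, 3.1]. Speed limits (rad/s): [2.79, 2.79, 3.14, 3.14, 3.14, 3.14].

## Interface

Orientations are given as a unit quaternion [w, x, y, z].
In Python, from workcell import arm, monitor, imaging gives the robot as it stands. Calls block until the motion is done:
- arm.goto(position, orientation): joint-space move of the TCP to a pose.
- arm.move_linear(position, ori=None, velocity=0.15, contact_N=None): straight line of the TCP; ori=None keeps the orientation; velocity is the mean speed in m/s. With contact_N (N) it stops when the force on the tool has changed by that much, and returns True; else False.
- arm.goto_joints(angles): joint-space move.
- arm.open_gripper() and arm.close(squeeze=None): open the fingers fully, or close them until they stop; squeeze is the grip in N (None keeps the last).
- arm.hold(seconds).
- arm.ik(position, orientation): joint angles nearest the present ones, or None.
- monitor.get_obs(): the state.
- imaging.get_image(name): name is "side" or "top"; returns a dict with "color" (480x640x3 uint8, blue, green, red), "fx", "fy", "cx", "cy" (pixels), "world_from_camera" (4x4, takes a point from camera to world coordinates). Camera axes: x right, y down, z forward; pixel columns grow to the right and rows downward; lengths in m; the calibration is good to about 2 mm. A picture is of the moment at which its call begins. There is no depth.
A pose or a line that the arm cannot do raises arm.IKError and nothing moves.
- arm.hand_in(): hands the job in; it is judged then, once.
The state is a dict: "t": time; "joints": joint angles; "joint_vel": joint speeds; "joint_efforts": joint torques, N m; "position": TCP position; "tool_rot": TCP orientation; "ft_force": force on the tool from outside, world axes, zero at the start; "wrist_torque": the same for the moment, N m; "width": finger opening in m; "grip_force": force on a finger pad.
Only numpy, scipy, OpenCV 4.12 (cv2) and the standard library are available. Lean on these libraries where they do the work, as an engineer would, in place of code of your own. Each camera call takes 0.05 s, during which the arm holds its last target. There are 200 camera calls.

## Working session

There is one attempt and no reset: what is moved stays moved. The work goes in short steps, each a Python script; the robot and the scene stay as the last script left them, time stands still between calls to the robot, and variables do not carry over. Pictures are saved under pics/ and viewed, at most 10 in all, crops included, and the job is handed in when it is done.

```bash
mkdir -p pics; python3 - <<'E'
from workcell import arm, monitor, imaging
import cv2, numpy as np
for n in("top","side"):
    d=imaging.get_image(n); cv2.imwrite(f"pics/{n}0.png",d["color"])
    print(n,d["fx"],d["fy"],d["cx"],d["cy"]);print(np.round(d["world_from_camera"],4).tolist())
print(monitor.get_obs(), arm.nose_length)
E
```

```text
top 454.6929757514642 454.6929757514642 325.8614644757541 245.01385554150733
[[0.0285, -0.9928, 0.1164, 0.4419], [-0.9996, -0.0278, 0.0078, 0.042], [-0.0045, -0.1166, -0.9932, 1.0295], [0.0, 0.0, 0.0, 1.0]]
side 563.5531993564779 563.5531993564779 320.0826332480347 240.67448127663053
[[-0.7582, -0.4907, 0.4294, 0.0924], [-0.6519, 0.5603, -0.5109, 0.6065], [0.0101, -0.6673, -0.7447, 0.9571], [0.0, 0.0, 0.0, 1.0]]
{'t': 0.1, 'joints': array([ 1.59662061e+00,  3.85526814e-01,  6.76984234e-03, -4.10209569e-04,
       -1.19401563e+00, -2.58593243e-01]), 'joint_vel': array([ 0.00146881, -0.00230437,  0.00349075,  0.00168384, -0.00151621,
       -0.00200921]), 'joint_efforts': array([-2.66119259e-04, -3.91687703e+01,  1.87936145e+01,  4.23187897e+00,
        1.34617285e-02, -7.93321351e-05]), 'position': array([0.14410153, 0.60798787, 0.40374672]), 'tool_rot': array([ 1.00518275e-03,  9.93225677e-01, -1.16196994e-01, -4.86696527e-05]), 'ft_force': array([-0.62631923,  0.13133294, -0.1829663 ]), 'wrist_torque': array([-0.02889678,  0.03830802,  0.01269788]), 'grip_force': 0.0, 'width': 0.08702041493347179} 0.1822
```

View pics/top0.png

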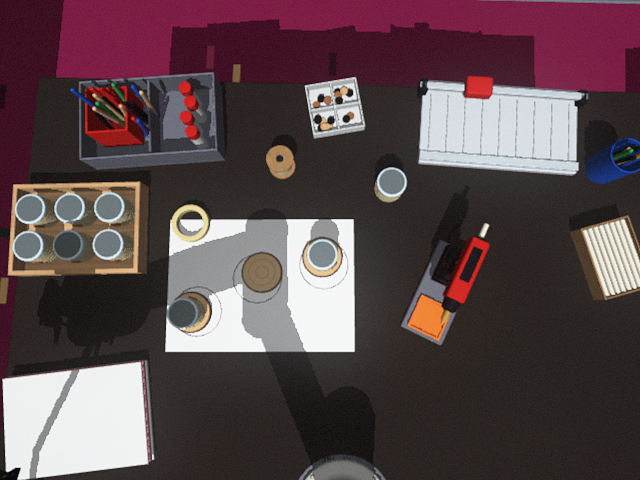

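View pics/side0.png

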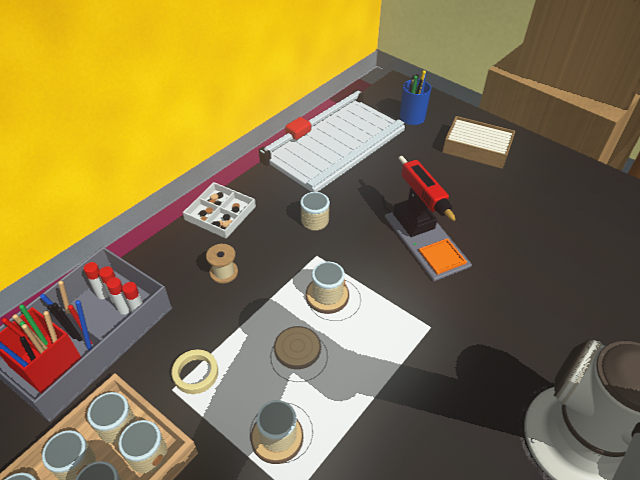

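```bash
cat > geo.py <<'E'
import cv2, numpy as np
from workcell import imaging
def ray(d,u,v):
    T=d["world_from_camera"]; r=T[:3,:3]@np.array([(u-d["cx"])/d["fx"],(v-d["cy"])/d["fy"],1.]); return T[:3,3],r
def at_z(d,u,v,z):
    o,r=ray(d,u,v); return o+r*(z-o[2])/r[2]
def proj(d,P):
    T=d["world_from_camera"]; p=(np.atleast_2d(P)-T[:3,3])@T[:3,:3]
    return p[:,:2]/p[:,2:]*[d["fx"],d["fy"]]+[d["cx"],d["cy"]]
E
python3 - <<'E'
from geo import *
top=imaging.get_image("top"); side=imaging.get_image("side")
P=lambda d,u,v,z:print((u,v,z),np.round(at_z(d,u,v,z),4))
P(top,262,272,.01);P(side,298,346,.01)
# orange pad / gun red in top
h=cv2.cvtColor(top["color"],cv2.COLOR_BGR2HSV)
m=(((h[...,0]<5)|(h[...,0]>174))&(h[...,1]>150)&(h[...,2]>90)).astype(np.uint8); m[:, :430]=0;m[:, 500:]=0;m[:220]=0;m[330:]=0
c=max(cv2.findContours(m,0,1)[0],key=cv2.contourArea); r=cv2.minAreaRect(c);print(r)
for p in cv2.boxPoints(r): P(top,*p,.155)
a=cv2.resize(top["color"][170:350,390:530],None,fx=4,fy=4,interpolation=2)
b=cv2.resize(side["color"][140:290,370:490],None,fx=4,fy=4,interpolation=2)
a=a[:600]; cv2.imwrite("pics/crop.png",np.hstack([a[:, :400*1][:600],b[:600][:, :400]]) if 0 else cv2.resize(np.hstack([cv2.resize(top["color"][170:350,390:530],(420,540)),cv2.resize(side["color"][140:290,375:470],(342,540))]),None,fx=1,fy=1))
E
```

```text
(262, 272, 0.01) [0.4965 0.1914 0.01  ]
(298, 346, 0.01) [0.4924 0.192  0.01  ]
((468.0244445800781, 269.5681457519531), (20.801925659179688, 66.4671859741211), 25.253162384033203)
(np.float32(444.43942), np.float32(295.18842), 0.155) [ 0.4543 -0.1803  0.155 ]
(np.float32(472.79556), np.float32(235.0734), 0.155) [ 0.5718 -0.2354  0.155 ]
(np.float32(491.60947), np.float32(243.94788), 0.155) [ 0.5555 -0.2715  0.155 ]
(np.float32(463.25333), np.float32(304.0629), 0.155) [ 0.4385 -0.216   0.155 ]
```

View pics/crop.png

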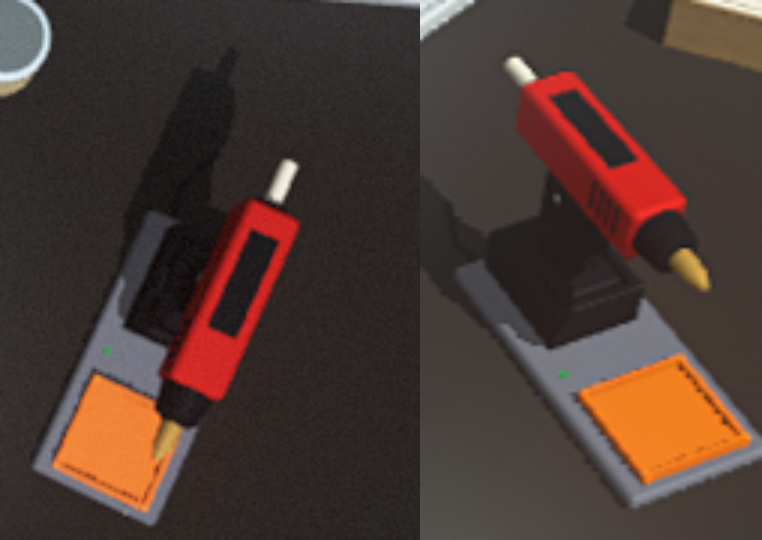

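```bash
cat > fit.py <<'E'
from geo import *
from scipy.optimize import least_squares
top=imaging.get_image("top"); side=imaging.get_image("side")
t=lambda u,v:(390+u/3,170+v/3); s=lambda u,v:(375+(u-420)/3.6,140+v/3.6)
D=[(top,(-.127,0,.136),t(157,462)),(top,(.088,0,.138),t(290,162)),(top,(.053,-.019,.155),t(299,217)),(top,(.053,.019,.155),t(247,200)),
(top,(-.165,.05,.012),t(38,467)),(top,(-.165,-.05,.012),t(155,524)),(top,(.05,.05,.012),t(150,210)),
(side,(-.127,0,.136),s(709,290)),(side,(.088,0,.136),s(513,63)),(side,(.053,.019,.155),s(519,90)),(side,(.053,-.019,.155),s(574,73)),(side,(-.077,-.019,.155),s(685,208)),
(side,(-.165,.05,.012),s(632,500)),(side,(-.165,-.05,.012),s(762,443)),(side,(.05,.05,.012),s(457,270))]
def W(p,P):
    c,s_=np.cos(p[2]),np.sin(p[2]); return np.array([p[0]+c*P[0]-s_*P[1],p[1]+s_*P[0]+c*P[1],P[2]])
f=lambda p:np.concatenate([proj(d,W(p,P))[0]-np.array(q) for d,P,q in D])
r=least_squares(f,[.5,-.22,-.44],loss="soft_l1"); print(r.x, np.degrees(r.x[2])); print(np.round(f(r.x).reshape(-1,2),1).tolist())
print("grip",W(r.x,(-.012,0,.136)))
h=cv2.cvtColor(top["color"],cv2.COLOR_BGR2GRAY)
# slice fit overlay, both views
th=np.linspace(0,7,60)
def ring(c,z,R): return np.c_[c[0]+R*np.cos(th),c[1]+R*np.sin(th),0*th+z]
A=[]
for d,(u0,v0) in((top,(212,222)),(side,(248,300))):
    k=4;im=cv2.resize(d["color"][v0:v0+100,u0:u0+100],None,fx=k,fy=k)
    q=(proj(d,ring((.495,.1915),.01,.046))-[u0,v0]+.5)*k
    cv2.polylines(im,[q.astype(np.int32)],True,(0,255,0),1);A.append(im)
cv2.imwrite("pics/sl.png",np.hstack(A))
for n,(u,v),z in(("jar_a/b right",(323,250),.075),("left",(183,312),.075),("spare",(391,180),.065),("spool",(281,156),.06),("tape",(190,222),.02)): print(n,at_z(top,u,v,z)[:2])
E
python3 fit.py
```

```text
[ 0.51417925 -0.23149224 -0.41880073] -23.99551437197829
[[-0.6, 0.4], [-0.6, 1.3], [1.4, 1.9], [0.6, -0.8], [-2.6, 1.4], [-0.1, 2.4], [-0.3, -0.2], [-1.0, -0.9], [-0.9, -0.1], [-0.8, -2.6], [-1.3, -2.5], [1.2, -3.1], [0.0, 0.0], [2.7, 0.6], [-1.4, -1.5]]
grip [ 0.50321632 -0.22661226  0.136     ]
jar_a/b right [0.54303298 0.05517141]
left [0.40520012 0.34256772]
spare [ 0.7009755  -0.08778869]
spool [0.74974863 0.15375828]
tape [0.6038405  0.35718606]
```

View pics/sl.png

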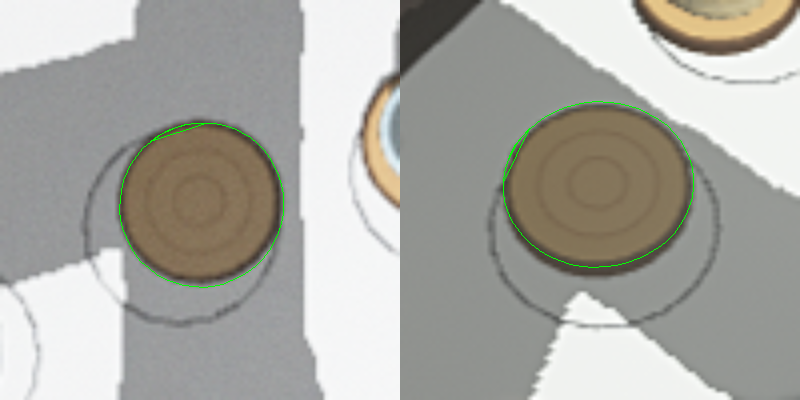

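```bash
cat > plan.py <<'E'
import numpy as np
from scipy.spatial.transform import Rotation as R
from workcell import arm, monitor
PSI=-0.4188; DOCK=np.array([.5142,-.2315,0.]); GRASP=np.array([-.009,0,.119]); TIP=np.array([-.127,0,.124])
SL=np.array([.496,.192,.0])
def quat(r): q=r.as_quat(); return q[[3,0,1,2]]
def tool_in_gun(lean,flip):
    d=np.array([-np.sin(lean),0,-np.cos(lean)]); y=np.array([0,-1. if flip else 1.,0])
    return R.from_matrix(np.c_[np.cross(y,d),y,d])
def tcp(Rg,pg,lean,flip,back=0.):   # gun pose -> TCP pose
    r=Rg*tool_in_gun(lean,flip); z=r.apply([0,0,1]); return pg+Rg.apply(GRASP)-(.164+back)*z, quat(r)
def gun0(dz=0.): return R.from_euler('z',PSI), DOCK+[0,0,.012+dz]
def gunf(b,head,h):
    Rg=R.from_euler('z',head)*R.from_euler('y',-(np.pi/2-b)); return Rg, SL+[0,0,h]-Rg.apply(TIP)
E
python3 - <<'E'
from plan import *
for flip in(0,1):
  for lean in np.radians([0,15,25]):
    a=[arm.ik(*tcp(*gun0(dz),lean,flip,bk)) for dz,bk in((0,.1),(0,0),(.16,0))]
    print(flip,round(np.degrees(lean)),[None if q is None else np.round(q,2).tolist() for q in a])
    for b in np.radians([0,15,22]):
      for hd in np.radians([21,35,5]):
        f=[arm.ik(*tcp(*gunf(b,hd,h),lean,flip)) for h in(.16,.032)]
        if all(q is not None for q in f): print('   ',np.degrees([b,hd]).round(),[np.round(q,2).tolist() for q in f])
E
```

```text
0 0 [[-0.13, 0.27, -0.18, 0.0, -1.12, -1.86], [-0.13, 0.37, -0.32, 0.0, -0.88, -1.86], [-0.13, 0.23, -0.08, 0.0, -1.26, -1.86]]
    [ 0. 21.] [[-0.19, 0.27, -0.96, -2.56, -1.28, 1.38], [-0.19, 0.89, -1.03, -2.55, -1.87, 1.77]]
    [ 0. 35.] [[-0.25, 0.26, -0.78, -2.2, -1.23, 1.15], [-0.28, 0.78, -0.86, -2.25, -1.61, 1.62]]
    [15. 21.] [[-0.06, 0.08, -0.72, -2.42, -0.65, 1.08], [-0.13, 0.53, -0.93, -2.63, -1.22, 1.52]]
    [15. 35.] [[-0.05, 0.09, -0.57, -2.0, -0.71, 0.74], [-0.17, 0.49, -0.76, -2.27, -1.09, 1.32]]
    [22. 21.] [[0.06, 0.05, -0.57, -2.21, -0.36, 0.79], [-0.08, 0.43, -0.84, -2.61, -0.92, 1.41]]
    [22. 35.] [[0.11, 0.07, -0.46, -1.77, -0.47, 0.42], [-0.09, 0.41, -0.67, -2.21, -0.84, 1.15]]
    [22.  5.] [[0.05, 0.08, -0.86, -3.07, -0.56, 1.53], [0.05, 0.46, -1.01, -3.1, -1.08, 1.57]]
0 15 [[-0.18, 0.45, 0.08, -0.06, -1.45, -1.8], [-0.17, 0.49, -0.11, -0.07, -1.22, -1.79], [-0.17, 0.37, 0.11, -0.06, -1.57, -1.81]]
    [ 0. 21.] [[-0.08, 0.01, -0.75, -2.35, -0.63, 1.01], [-0.18, 0.52, -1.0, -2.59, -1.26, 1.54]]
    [ 0. 35.] [[-0.08, 0.04, -0.61, -1.94, -0.72, 0.69],
[... 1140 characters left out ...]
1.61], [0.05, 0.46, -1.01, -3.1, -1.08, -1.58]]
1 15 [[-0.18, 0.45, 0.08, -0.06, -1.45, 1.34], [-0.17, 0.49, -0.11, -0.07, -1.22, 1.35], [-0.17, 0.37, 0.11, -0.06, -1.57, 1.33]]
    [ 0. 21.] [[-0.08, 0.01, -0.75, -2.35, -0.63, -2.13], [-0.18, 0.52, -1.0, -2.59, -1.26, -1.6]]
    [ 0. 35.] [[-0.08, 0.04, -0.61, -1.94, -0.72, -2.45], [-0.23, 0.47, -0.8, -2.21, -1.12, -1.82]]
    [15.  5.] [[0.05, 0.01, -0.77, -3.02, -0.25, -1.67], [0.05, 0.32, -0.96, -3.09, -0.76, -1.59]]
1 25 [[-0.2, 0.58, 0.24, -0.09, -1.66, 1.36], [-0.19, 0.58, 0.01, -0.1, -1.43, 1.37], [-0.19, 0.46, 0.23, -0.1, -1.76, 1.34]]
    [ 0. 35.] [[0.19, -0.04, -0.48, -1.5, -0.38, -3.03], [-0.12, 0.3, -0.69, -2.08, -0.76, -2.13]]
```

```bash
python3 - <<'E'
from plan import *
out=[]
for flip in(0,1):
  for ld in(0,15,25,-15):
    lean=np.radians(ld)
    q0=arm.ik(*tcp(*gun0(.16),lean,flip))
    if q0 is None: continue
    for bd in(-20,-10,0,10,20):
      for hd in range(-180,180,15):
        f=[arm.ik(*tcp(*gunf(np.radians(bd),np.radians(hd),h),lean,flip)) for h in(.2,.032)]
        if all(q is not None for q in f):
          dq=np.abs(f[0]-q0); out.append((dq.max()+np.abs(f[1]-f[0]).max(),flip,ld,bd,hd,np.round(q0,2).tolist(),[np.round(q,2).tolist() for q in f]))
out.sort(key=lambda o:o[0])
for o in out[:25]: print(round(o[0],2),*o[1:])
E
```

```text
1.78 0 25 20 60 [-0.19, 0.46, 0.23, -0.1, -1.76, -1.8] [[0.43, 0.04, -0.24, -0.67, -0.72, -0.58], [0.32, 0.27, -0.35, -1.06, -0.57, -0.03]]
1.95 0 25 20 75 [-0.19, 0.46, 0.23, -0.1, -1.76, -1.8] [[0.34, 0.1, -0.14, -0.78, -0.98, -0.27], [0.27, 0.32, -0.28, -1.02, -0.8, 0.15]]
2.09 0 25 20 90 [-0.19, 0.46, 0.23, -0.1, -1.76, -1.8] [[0.29, 0.17, -0.04, -0.81, -1.21, -0.05], [0.26, 0.38, -0.21, -0.95, -1.0, 0.29]]
2.17 0 25 20 45 [-0.19, 0.46, 0.23, -0.1, -1.76, -1.8] [[0.6, -0.01, -0.41, -0.33, -0.41, -1.14], [0.42, 0.23, -0.42, -1.01, -0.3, -0.31]]
2.17 1 25 20 45 [-0.19, 0.46, 0.23, -0.1, -1.76, 1.34] [[0.6, -0.01, -0.41, -0.33, -0.41, 2.01], [0.42, 0.23, -0.42, -1.01, -0.3, 2.83]]
2.2 0 25 10 60 [-0.19, 0.46, 0.23, -0.1, -1.76, -1.8] [[0.25, 0.02, -0.26, -0.98, -0.78, -0.23], [0.11, 0.29, -0.4, -1.37, -0.74, 0.39]]
2.21 0 15 20 60 [-0.17, 0.37, 0.11, -0.06, -1.57, -1.81] [[0.29, 0.05, -0.25, -0.98, -0.74, -0.24], [0.14, 0.32, -0.38, -1.39, -0.72, 0.4]]
2.22 0 25 20 105 [-0.19, 0.46, 0.23, -0.1, -1.76, -1.8] [[0.28, 0.24, 0.04, -0.8, -1.42, 0.13], [0.26, 0.43, -0.13, -0.87, -1.18, 0.
[... 1639 characters left out ...]
.25, -0.84, -1.09]]
2.44 0 0 -20 150 [-0.13, 0.23, -0.08, 0.0, -1.26, -1.86] [[0.05, 0.88, 0.48, -1.6, -2.61, 0.18], [0.11, 1.1, 0.49, -1.3, -2.53, 0.58]]
2.44 0 25 10 45 [-0.19, 0.46, 0.23, -0.1, -1.76, -1.8] [[0.47, -0.06, -0.4, -0.75, -0.39, -0.68], [0.13, 0.24, -0.47, -1.55, -0.52, 0.39]]
2.44 0 25 10 120 [-0.19, 0.46, 0.23, -0.1, -1.76, -1.8] [[0.18, 0.37, 0.17, -0.9, -1.73, 0.36], [0.18, 0.56, 0.0, -0.89, -1.5, 0.64]]
2.45 0 15 20 120 [-0.17, 0.37, 0.11, -0.06, -1.57, -1.81] [[0.21, 0.36, 0.14, -0.9, -1.69, 0.36], [0.21, 0.55, -0.02, -0.9, -1.47, 0.64]]
2.45 0 25 0 90 [-0.19, 0.46, 0.23, -0.1, -1.76, -1.8] [[0.0, 0.25, -0.06, -1.15, -1.44, 0.28], [-0.02, 0.5, -0.2, -1.22, -1.31, 0.65]]
```

```bash
python3 - <<'E'
from plan import *
from workcell import imaging
import cv2
L=np.radians(20)
arm.goto(*tcp(*gun0(),L,0,.10))
p,q=tcp(*gun0(),L,0); print(arm.move_linear(p,q,velocity=.1,contact_N=15))
o=monitor.get_obs();print(o["t"],o["position"]-p,o["ft_force"])
a,b=[imaging.get_image(n)["color"] for n in("top","side")]
cv2.imwrite("pics/g.png",np.hstack([cv2.resize(a[170:350,390:530],(420,540)),cv2.resize(b[100:280,355:475],(360,540))]))
E
```

```text
False
4.725 [ 0.0003717  -0.00011154  0.00066081] [ 0.43292989 -0.42731091  0.34585335]
```

View pics/g.png

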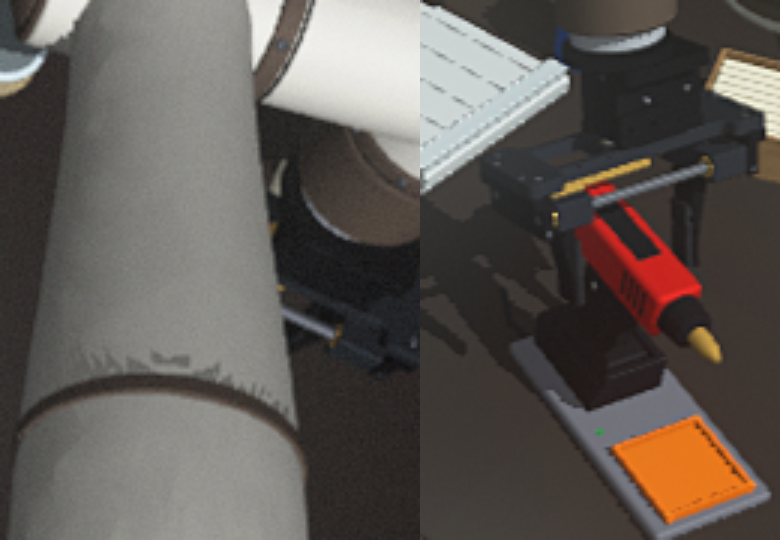

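The side view shows the open fingers straddling the red barrel, with the left finger at about crop (575,270) and the right at (690,225). The gripper body is clear of the stub. The top view is blocked by the arm. I'll close gently first.

```bash
python3 - <<'E'
from plan import *
L=np.radians(20)
arm.close(10); o=monitor.get_obs();print(o["t"],o["width"],o["grip_force"],o["ft_force"],o["wrist_torque"])
arm.close(55); o=monitor.get_obs();print(o["t"],o["width"],o["grip_force"],o["ft_force"],o["wrist_torque"])
p,q=tcp(*gun0(.05),L,0); arm.move_linear(p,q,velocity=.06)
o=monitor.get_obs();print(o["t"],o["width"],o["grip_force"],o["ft_force"],o["wrist_torque"])
p,q=tcp(*gun0(.16),L,0); arm.move_linear(p,q,velocity=.1); arm.hold(.3)
o=monitor.get_obs();print(o["t"],o["width"],o["grip_force"],o["ft_force"],o["wrist_torque"])
from workcell import imaging
import cv2
cv2.imwrite("pics/lift.png",imaging.get_image("side")["color"])
E
```

```text
5.7 0.03757658794259487 9.98511537574128 [0.13521895 1.10117373 0.41056558] [-0.10778091 -1.01185684 -0.06941627]
5.9167 0.03781684110129372 54.97783745639026 [ 0.28783198  0.39234745 -1.59325984] [-0.0040344  -0.99448152 -0.11463535]
6.9 0.037308383921148026 54.9761794321239 [-0.58713456  0.14222005 -2.83496959] [-0.400149   -1.17502606 -0.03561092]
8.45 0.03800360328101453 54.97603638097644 [-0.02262399 -0.96067016 -4.39617903] [-0.36830789 -1.15742488  0.04950627]
```

View pics/lift.png

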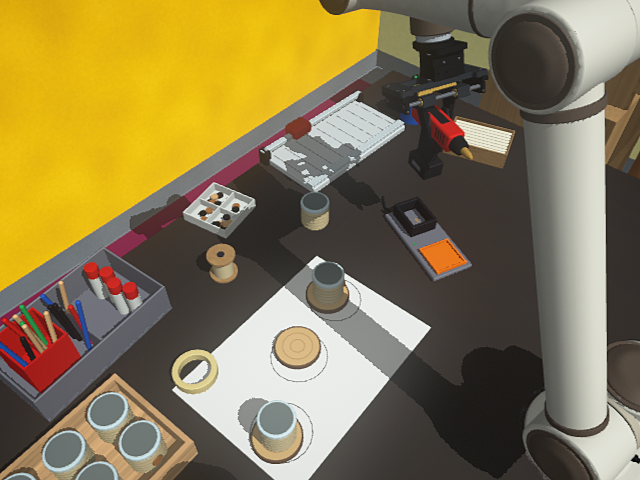

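The gun is out of the dock and held at 55 N, with the nozzle tip at about (468,157) in the side view. Next I'll swing it to a point above the slice, stopping well above it.

```bash
python3 - <<'E'
from plan import *
from geo import *
from scipy.spatial.transform import Slerp
L=np.radians(20); b,hd=np.radians([15,70])
Ra,pa=gun0(.16); Rb,pb=gunf(b,hd,.14)
d=imaging.get_image("side"); print("tip px expected",proj(d,pa+Ra.apply(TIP)))
ga=pa+Ra.apply(GRASP); gb=pb+Rb.apply(GRASP)
S=Slerp([0,1],R.concatenate([Ra,Rb])); W=[]
for s in(.33,.67,1):
    r=S(s); g=ga+(gb-ga)*s+[0,0,.03*np.sin(np.pi*s)]; W.append(tcp(r,g-r.apply(GRASP),L,0))
    q=arm.ik(*W[-1]); print(None if q is None else q.round(2),(g+r.apply(TIP-GRASP)).round(3))
for w in W: arm.goto(*w)
arm.hold(.5); o=monitor.get_obs();print(o["t"],o["width"],o["grip_force"],o["ft_force"])
for n in("top","side"):
    d=imaging.get_image(n); print(n,proj(d,pb+Rb.apply(TIP)),proj(d,pb+Rb.apply([-.012,0,.124])))
    cv2.imwrite(f"pics/{n}1.png",d["color"])
a,c=[cv2.imread(f"pics/{n}1.png") for n in("top","side")]
cv2.imwrite("pics/over.png",np.hstack([cv2.resize(a[170:350,180:310],(390,540)),cv2.resize(c[200:380,230:360],(390,540))]))
E
```

```text
tip px expected [[470.70940001 158.50523925]]
[ 0.    0.17 -0.05 -0.27 -1.33 -1.42] [ 0.396 -0.079  0.264]
[ 0.15  0.06 -0.21 -0.58 -1.   -0.84] [0.434 0.043 0.204]
[ 0.18  0.16 -0.25 -1.1  -0.92  0.08] [0.496 0.192 0.14 ]
11.25 0.03773420583639566 54.975989889353514 [ 0.85883547  0.24246666 -3.87768009]
top [[252.14126251 268.40772467]] [[225.49612401 257.80636541]]
side [[295.06232464 305.87592428]] [[276.95855365 272.89174281]]
```

View pics/over.png

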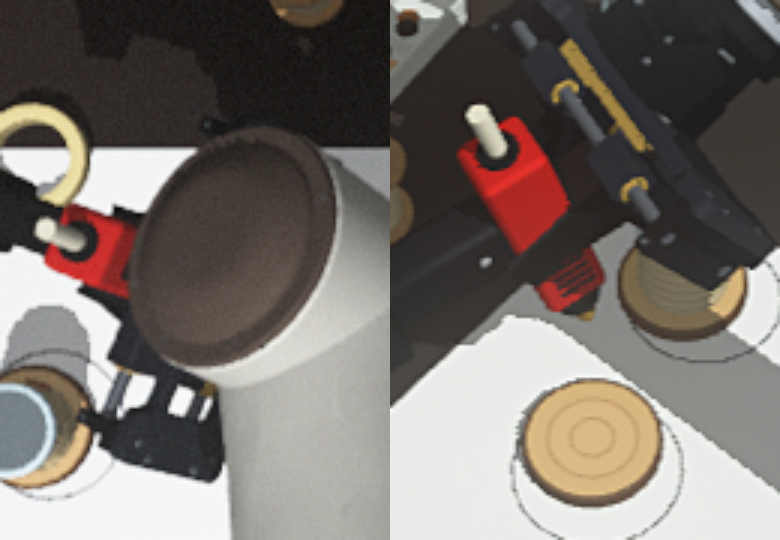

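The tip shows at side pixel (295,306), where (295.1,305.9) was predicted, so the grasp hasn't slipped. I'll lower it now.

```bash
python3 - <<'E'
from plan import *
from geo import *
L=np.radians(20); b,hd=np.radians([15,70])
Rb,pb=gunf(b,hd,.032); p,q=tcp(Rb,pb,L,0)
print(arm.move_linear(p,q,velocity=.05,contact_N=8)); arm.hold(.5)
o=monitor.get_obs();print(o["t"],o["grip_force"],o["ft_force"],o["position"]-p)
A=[]
for n,(u,v) in(("top",(180,170)),("side",(230,230))):
    d=imaging.get_image(n); print(n,"tip,stub",proj(d,pb+Rb.apply([TIP,[.088,0,.124]])))
    A.append(cv2.resize(d["color"][v:v+180,u:u+130],(390,540)))
cv2.imwrite("pics/fin.png",np.hstack(A))
E
```

```text
False
14.1583 54.97604180127382 [ 0.30047361 -0.04418387 -3.33966473] [ 3.97640160e-06  3.21097044e-06 -4.56405106e-06]
top tip,stub [[260.28379825 271.6302892 ]
 [213.34262194 252.9493125 ]]
side tip,stub [[296.36241273 338.80953616]
 [262.76132609 283.4671323 ]]
```

View pics/fin.png

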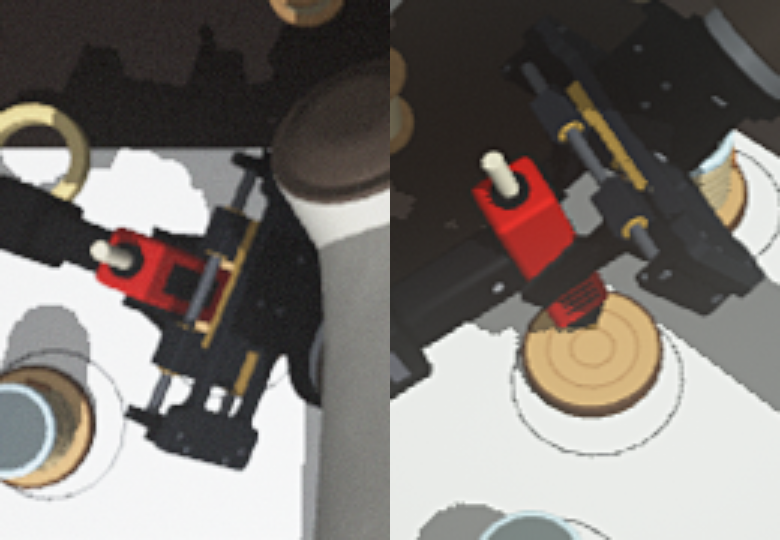

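The stub end and the tip match the predictions to within 2 px: the stub is at crop (97,249) in the top view and (490,155) in the side view, and the tip is at about (590,328). The tip is over the slice with no contact force, so I'll hand in.

```bash
python3 -c "
from workcell import arm
print(arm.hand_in())"
```

```text
the job is handed in; nothing more can be done
None
```

I handed in the job with the gun held still by its barrel, nose-down about 15° off vertical, its tip over the bare slice's centre and about 22 mm above the wood; the hand-in call gave no verdict.

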